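# Find the rocking corner of the microscope base and press its shim flat

## Task

The microscope's base plate rocks on one of its corners. Press down on the corners one after another until you find the one that gives, press the shim lever of that corner down flat, then press that corner once more to check that the plate now stands firm. Only press: do not lift or shift anything, and leave the other three shim levers up.

Things in the scene. Friction and masses are not known exactly. Their poses are not given: they have to be found in the camera images.
- plate: Aluminium base plate of a USB microscope, 216 x 216 x 8 mm, about 1.3 kg in all, lying loose and level on four hidden pads on a black mat. Origin: centre of its underside, 19 mm above the table; top face at z = +8 mm; x away from the robot (yaw within 0.2 rad), y left. One corner, not known beforehand, hangs 5 mm above its pad; the other three rest on theirs (pads 54 x 44 mm, at x, y = +-77, +-76 mm).
- scope (a point): Centre of the top of the black microscope, 34 mm wide, clamped upright near the plate's middle (plate x = +15 mm) by a ring and arm from a block at plate x = +80 mm, y = 0. This top is 70 mm above the plate's top face; nothing on the plate is higher, raised shim levers included.
- corner_a (a point): Point to press on the plate's top face at its near left (plate -x, +y) corner (plate x, y = -98, +96 mm), clear for 14 mm round. If this is the corner that rocks, some 3 to 7 N tip it down 5 mm (plate tilt 0.045 rad) until it meets its pad, and it comes back up when let go; a sound corner gives less than 1.5 mm.
- corner_b (a point): Point to press on the plate's top face at its near right (plate -x, -y) corner (plate x, y = -98, -96 mm), clear for 14 mm round. If this is the corner that rocks, some 3 to 7 N tip it down 5 mm (plate tilt 0.045 rad) until it meets its pad, and it comes back up when let go; a sound corner gives less than 1.5 mm.
- corner_c (a point): Point to press on the plate's top face at its far right (plate +x, -y) corner (plate x, y = +98, -96 mm), clear for 14 mm round. If this is the corner that rocks, some 3 to 7 N tip it down 5 mm (plate tilt 0.045 rad) until it meets its pad, and it comes back up when let go; a sound corner gives less than 1.5 mm.
- corner_d (a point): Point to press on the plate's top face at its far left (plate +x, +y) corner (plate x, y = +98, +96 mm), clear for 14 mm round. If this is the corner that rocks, some 3 to 7 N tip it down 5 mm (plate tilt 0.045 rad) until it meets its pad, and it comes back up when let go; a sound corner gives less than 1.5 mm.
- shim_a (a joint): Steel shim lever, 62 mm long, of the near left (plate -x, +y) corner; its pin is at plate x, y = -73, +92 mm, 12 mm above the top face, and it points along plate x to the middle of that side, free end up. 0: fully raised, 0.60 rad above flat (starts at 0 to 0.1); 0.60: flat, on its stop. Friction holds it; 3 to 10 N straight down, 36 to 48 mm from the pin, press it flat.
- shim_b (a joint): Steel shim lever, 62 mm long, of the near right (plate -x, -y) corner; its pin is at plate x, y = -73, -92 mm, 12 mm above the top face, and it points along plate x to the middle of that side, free end up. 0: fully raised, 0.60 rad above flat (starts at 0 to 0.1); 0.60: flat, on its stop. Friction holds it; 3 to 10 N straight down, 36 to 48 mm from the pin, press it flat.
- shim_c (a joint): Steel shim lever, 62 mm long, of the far right (plate +x, -y) corner; its pin is at plate x, y = +73, -92 mm, 12 mm above the top face, and it points along plate x to the middle of that side, free end up. 0: fully raised, 0.60 rad above flat (starts at 0 to 0.1); 0.60: flat, on its stop. Friction holds it; 3 to 10 N straight down, 36 to 48 mm from the pin, press it flat.
- shim_d (a joint): Steel shim lever, 62 mm long, of the far left (plate +x, +y) corner; its pin is at plate x, y = +73, +92 mm, 12 mm above the top face, and it points along plate x to the middle of that side, free end up. 0: fully raised, 0.60 rad above flat (starts at 0 to 0.1); 0.60: flat, on its stop. Friction holds it; 3 to 10 N straight down, 36 to 48 mm from the pin, press it flat.
- tab_a (a point): Centre of the top of the 20 x 20 mm thumb tab at the free end of shim_a, 52 mm from the pin; about 40 mm above the plate's top face while raised, 15 mm when flat. Flat, the lever's heel stands 5 mm out below the plate: it packs up the corner that hangs free, and would jack up and tip the plate at a sound one.
- tab_b (a point): Centre of the top of the 20 x 20 mm thumb tab at the free end of shim_b, 52 mm from the pin; about 40 mm above the plate's top face while raised, 15 mm when flat. Flat, the lever's heel stands 5 mm out below the plate: it packs up the corner that hangs free, and would jack up and tip the plate at a sound one.
- tab_c (a point): Centre of the top of the 20 x 20 mm thumb tab at the free end of shim_c, 52 mm from the pin; about 40 mm above the plate's top face while raised, 15 mm when flat. Flat, the lever's heel stands 5 mm out below the plate: it packs up the corner that hangs free, and would jack up and tip the plate at a sound one.
- tab_d (a point): Centre of the top of the 20 x 20 mm thumb tab at the free end of shim_d, 52 mm from the pin; about 40 mm above the plate's top face while raised, 15 mm when flat. Flat, the lever's heel stands 5 mm out below the plate: it packs up the corner that hangs free, and would jack up and tip the plate at a sound one.
- dish: Small open clear petri dish, 60 mm wide, 13 mm high, lying loose on the plate in front of the microscope. Origin: centre of its underside. To be left in place.
- dropper: Amber dropper bottle, 28 mm wide, 68 mm high, standing on the mat left of the plate. Origin: centre of its underside. To be left in place.
- tweezers: Steel tweezers, 130 mm long, 7 mm high, on the mat right of the plate. Origin: middle of the underside; x along their length. To be left in place.
- slide_box: Grey and white slide box, 87 x 35 x 32 mm, on the table beyond the plate. Origin: centre of its underside. To be left in place.
- jar: Glass jar with lid, 72 mm wide, 95 mm high, on the left. Origin: centre of its underside. To be left in place.
- loupe: Black stand loupe, 50 mm wide, 40 mm high, on the right. Origin: centre of its underside. To be left in place.
- marker: Grey marker pen, 135 mm long, 13 mm thick, on the table at the near left. Origin: middle of the underside. To be left in place.
Mind the look-alikes: they are no part of the job. Of the things that look like the dish, the smallest one is meant.

How it is judged:
On the way, in this order (a step that is already met when the one before it is completed fails the run):
1. A corner of the plate is pressed and the plate rocks (tilts more than 0.02 rad) while all shim levers are still up (angle between plate's own z axis and vertical above 0.02 rad and contact force between the fingers and plate above 1 N and value of joint each of shim_a, shim_b, shim_c, shim_d below 0.25 rad), for 0.05 s.
2. One shim lever is pressed flat, the others are up, and the plate is level (((value of joint shim_a above 0.53 rad and value of joint each of shim_b, shim_c, shim_d below 0.25 rad) or (value of joint shim_b above 0.53 rad and value of joint each of shim_a, shim_c, shim_d below 0.25 rad) or (value of joint shim_c above 0.53 rad and value of joint each of shim_a, shim_b, shim_d below 0.25 rad) or (value of joint shim_d above 0.53 rad and value of joint each of shim_a, shim_b, shim_c below 0.25 rad)) and angle between plate's own z axis and vertical below 0.012 rad), for 0.1 s.
3. The corner beside the flat shim lever is pressed again (over 2 N, fingers within 50 mm of it) and the plate stays level (contact force between the fingers and plate above 2 N and angle between plate's own z axis and vertical below 0.012 rad and ((value of joint shim_a above 0.53 rad and value of joint each of shim_b, shim_c, shim_d below 0.25 rad and horizontal distance between the grasp point and corner_a below 0.05 m) or (value of joint shim_b above 0.53 rad and value of joint each of shim_a, shim_c, shim_d below 0.25 rad and horizontal distance between the grasp point and corner_b below 0.05 m) or (value of joint shim_c above 0.53 rad and value of joint each of shim_a, shim_b, shim_d below 0.25 rad and horizontal distance between the grasp point and corner_c below 0.05 m) or (value of joint shim_d above 0.53 rad and value of joint each of shim_a, shim_b, shim_c below 0.25 rad and horizontal distance between the grasp point and corner_d below 0.05 m))), for 0.05 s.
At the end, for the whole second after the job is handed in: Exactly one shim lever is flat (within 0.07 rad of its stop) and the other three are up (below 0.25), the plate is level within 0.012 rad, at rest and within 15 mm of where it started, and the dish is still on it (all of step 2 and distance of plate from where it was at the start of the episode below 0.015 m and linear speed of plate below 0.01 m/s and horizontal distance between dish and plate below 0.1 m); the robot touches nothing.
It fails at once if The plate is lifted, shifted by more than 20 mm or tipped by more than 0.1 rad (height (world z) of plate above 0.03 m or distance of plate from where it was at the start of the episode above 0.02 m or angle between plate's own z axis and vertical above 0.1 rad).
It fails at once if A second shim lever is pressed down (value of joint each of shim_b, shim_a above 0.35 rad or value of joint each of shim_c, shim_a above 0.35 rad or value of joint each of shim_c, shim_b above 0.35 rad or value of joint each of shim_d, shim_a above 0.35 rad or value of joint each of shim_d, shim_b above 0.35 rad or value of joint each of shim_d, shim_c above 0.35 rad).
It fails at once if One of the things standing about is lifted or shifted by more than 30 mm (distance of any of dish, dropper, tweezers, slide_box, jar, loupe, marker from where it was at the start of the episode above 0.03 m).
It also fails if it takes over 64 s, if anything falls off the work surface, if the arm or the gripper's body presses on something with over 40 N, if the wrist force passes 120 N, or if a joint passes its speed limit or range.

## Robot

A 7-joint arm with a two-finger parallel gripper is mounted at the origin on the work surface. World frame = base frame: x ahead of the robot, y to its left, z up, the work surface at z = 0. Lengths are in m, angles in rad, forces in N, time in s.
With the tool pointing down it reaches from about 0.425 to 0.925 m from the base axis. Payload 6.8 kg.
Tool frame: the origin (TCP) lies at the very end of the fingers, on their centre line; the grasp point (between the pads) lies 19 mm behind it; z points along the fingers, y is the direction in which the jaws open and shut (so a half turn about z gives the same grasp; the last joint's range is limited). The gripper opens to 88 mm and grips with 3 to 60 N. Pads are 20 mm wide; open, the fingers measure 115 mm over their backs; the gripper's body (75 mm by 178 mm) begins 61 mm behind the grasp point.
Start: joints at [-1.286, 0.477, 0.022, 1.555, -0.011, 1.109, -0.083], TCP at [0.258, 0.624, 0.223] pointing down, gripper open.
Joint ranges: [-2.96, 2.96], [-0.34, 2.1], [-1.41, 1.46], [0.24, 2.44], [-1.37, 4.51], [0.17, 1.92], [-2.96, 2.96]. Speed limits (rad/s): [2.39, 2.39, 3.14, 3.14, 3.14, 3.14, 3.14].

## Interface

Orientations are given as a rotation vector (axis times angle).
In Python, from station import arm gives the robot as it stands.
- The arm moves only by the shell command python3 -m handwheel 'ROWS' [FORCE]. ROWS is JSON, a list of rows, each an object of numbers: "fingers": the gripper command: -1 is fully open, 1 is shut, values between are in proportion; "x", "y", "z": the shift along the tool's x, y, z in mm; "twist": the turn about the tool's z in rad. A call has 1 to 8 rows; each row shifts and turns the commanded pose from where the row before left it, along the tool's axes as they then stand; what a row does not reach is not made up. A row lasts 1/10 s, in which the tool goes at most 50 mm and 8.59 degrees, less where a joint would pass 70% of its speed; a pose out of reach is approached as far as the arm can. A call with a gripper value outside its range is refused whole. The fingers move at their own pace and stop on an object; FORCE is the grip in N (left out, the last holds). Time passes only in rows, so rows that do not move let the fingers close. It gives the time, the measured TCP pose, the force and the opening at its end, in the units of the state.
- arm.observe(): the state, without advancing time (a new reading comes with each control period).
- arm.grab_frame(name): name is "scene" or "top"; returns a dict with "img" (400x640x3 uint8, red, green, blue), "intrinsics" (3x3 intrinsics, pixels), "world_to_cam" (4x4, takes a point from world to camera coordinates). Camera axes: x right, y up, looking along -z (the intrinsics and any distortion apply to the point x, -y, -z); pixel columns grow to the right and rows downward; lengths in m; the calibration is good to about 2 mm. A picture is of the moment at which its call begins. There is no depth.
- arm.job_done(): hands the job in, once; it reports no verdict.
The state is a dict: "clock": time; "qpos": joint angles; "qvel": joint speeds; "joint_torque": joint torques, N m; "tcp_pos": TCP position; "ee_rot": TCP orientation; "ft_force": force on the tool from outside, world axes, zero at the start; "wrist_torque": the same for the moment, N m; "gripper_width": opening from 0.0 (shut) to 1.0 (fully open).
Only numpy, scipy, OpenCV 4.12 (cv2) and the standard library are available. Lean on these libraries where they do the work, as an engineer would, in place of code of your own. Each camera call takes 0.05 s, during which the arm holds its last target.

## Working session

There is one attempt and no reset: what is moved stays moved. The work goes in short steps, Python scripts to look and compute and a shell command to move; the robot and the scene stay as the last step left them, time stands still between calls to the robot, and variables do not carry over. Pictures are saved under pics/ and viewed, and the job is handed in when it is done.

```bash
ls; mkdir -p pics; python3 - <<'E'
from station import arm
import cv2,numpy as np
s=arm.observe()
for k,v in s.items(): print(k,np.round(v,3))
for n in("scene","top"):
    f=arm.grab_frame(n); cv2.imwrite(f"pics/{n}0.png",f["img"][:,:,::-1]); np.savez(f"pics/{n}0.npz",**f)
    print(n,f["intrinsics"],np.round(f["world_to_cam"],3),f.keys())
E
```

```text
pics
clock 0.0
qpos [-1.286  0.478  0.022  1.556 -0.011  1.109 -0.083]
qvel [ 0.     0.002  0.    -0.001 -0.001  0.001  0.001]
joint_torque [-1.0000e-03 -5.8287e+01  1.5340e+00 -2.7261e+01 -5.4000e-02  1.7000e-02
  0.0000e+00]
tcp_pos [0.258 0.623 0.222]
ee_rot [-6.130e-01 -3.081e+00  3.000e-03]
ft_force [ 0.119 -0.383 -0.905]
wrist_torque [ 0.003 -0.011  0.025]
gripper_width 1.004
scene [[510.39909457   0.         311.36743093]
 [  0.         510.39909457 201.37779144]
 [  0.           0.           1.        ]] [[ 0.225  0.974  0.009 -0.143]
 [-0.584  0.127  0.802  0.256]
 [ 0.78  -0.186  0.597 -1.656]
 [ 0.     0.     0.     1.   ]] dict_keys(['img', 'intrinsics', 'world_to_cam'])
top [[445.7237835    0.         322.90518678]
 [  0.         445.7237835  194.82667115]
 [  0.           0.           1.        ]] [[-1.300e-02 -1.000e+00  1.000e-03  1.100e-02]
 [ 9.760e-01 -1.300e-02  2.190e-01 -5.670e-01]
 [-2.190e-01  4.000e-03  9.760e-01 -1.007e+00]
 [ 0.000e+00  0.000e+00  0.000e+00  1.000e+00]] dict_keys(['img', 'intrinsics', 'world_to_cam'])
```

View pics/scene0.png

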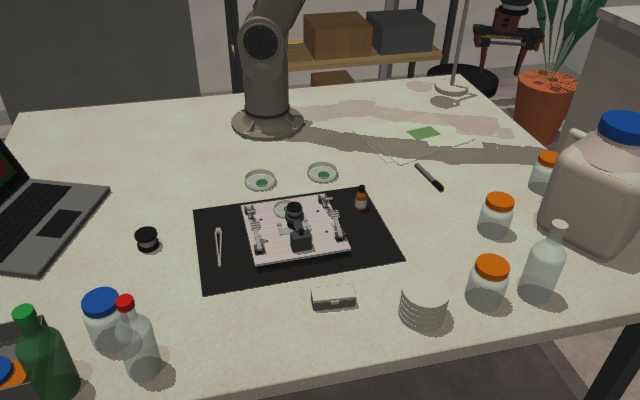

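View pics/top0.png

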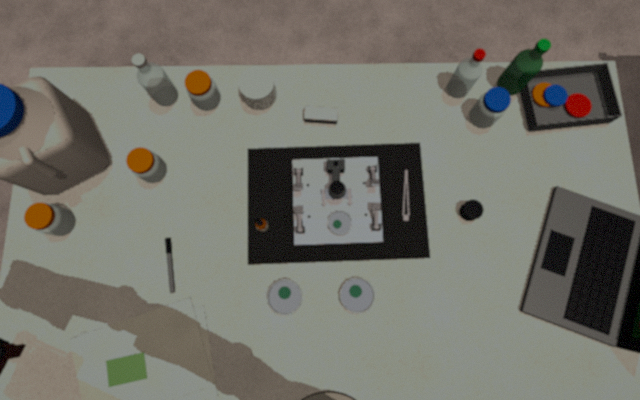

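The scene view shows the white plate on the black mat, around (295,228). The top view shows it from (292,157) to (384,244), with the dish on it at about (339,223). Two larger dishes lie off the plate at (285,295) and (356,294). Next I measure the plate's corners.

```bash
cat > h.py <<'E'
import numpy as np,cv2
from scipy.spatial.transform import Rotation as R
def load(n): 
    d=np.load(f"pics/{n}.npz"); return d["img"],d["intrinsics"],d["world_to_cam"]
def ray(K,T,uv):
    uv=np.atleast_2d(uv).astype(float)
    d=np.c_[(uv[:,0]-K[0,2])/K[0,0],-(uv[:,1]-K[1,2])/K[1,1],-np.ones(len(uv))]
    Rm=T[:3,:3]; return -Rm.T@T[:3,3], d@Rm
def onz(K,T,uv,z):
    c,d=ray(K,T,uv); return c+d*((z-c[2])/d[:,2])[:,None]
def proj(K,T,p):
    p=np.atleast_2d(p); q=p@T[:3,:3].T+T[:3,3]
    return np.c_[K[0,0]*q[:,0]/-q[:,2]+K[0,2], K[1,1]*-q[:,1]/-q[:,2]+K[1,2]]
E
python3 - <<'E'
from h import *
for n,(u0,v0,u1,v1) in (("top0",(235,135,440,270)),("scene0",(185,170,415,300))):
    img,K,T=load(n)
    hsv=cv2.cvtColor(img,cv2.COLOR_RGB2HSV)
    c=img[v0:v1,u0:u1]
    m=np.zeros(img.shape[:2],np.uint8); m[v0:v1,u0:u1]=(c.min(2)>130)*255
    # keep within the mat
    cs,_=cv2.findContours(m,cv2.RETR_EXTERNAL,cv2.CHAIN_APPROX_NONE)
    for k in sorted(cs,key=cv2.contourArea)[::-1][:4]:
        x=k[:,0,:].astype(float); print(n,cv2.contourArea(k),cv2.boundingRect(k))
    cv2.imwrite(f"pics/{n}_crop.png",cv2.resize(c[:,:,::-1],None,fx=3.4,fy=3.4,interpolation=cv2.INTER_CUBIC))
    cv2.imwrite(f"pics/{n}_m.png",cv2.resize(m[v0:v1,u0:u1],None,fx=3.4,fy=3.4))
E
```

```text
top0 4624.0 (293, 158, 89, 86)
top0 4580.5 (235, 135, 205, 135)
top0 606.5 (252, 261, 126, 9)
top0 19.0 (378, 212, 3, 11)
scene0 28741.5 (185, 170, 230, 130)
scene0 228.0 (309, 170, 27, 12)
scene0 0.0 (402, 297, 1, 1)
scene0 0.0 (403, 299, 1, 1)
```

View pics/top0_crop.png

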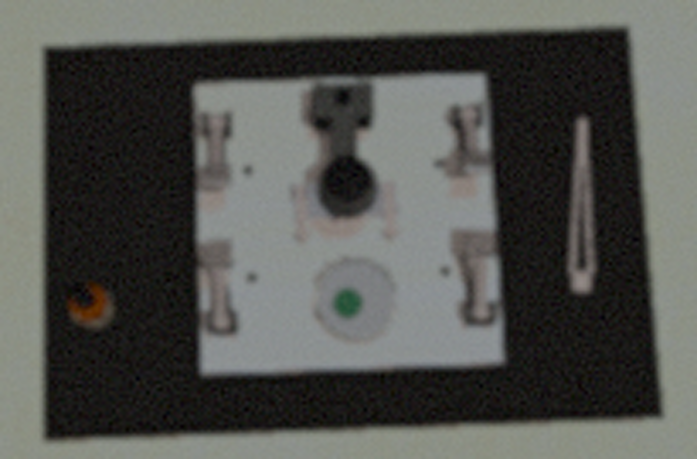

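View pics/scene0_crop.png

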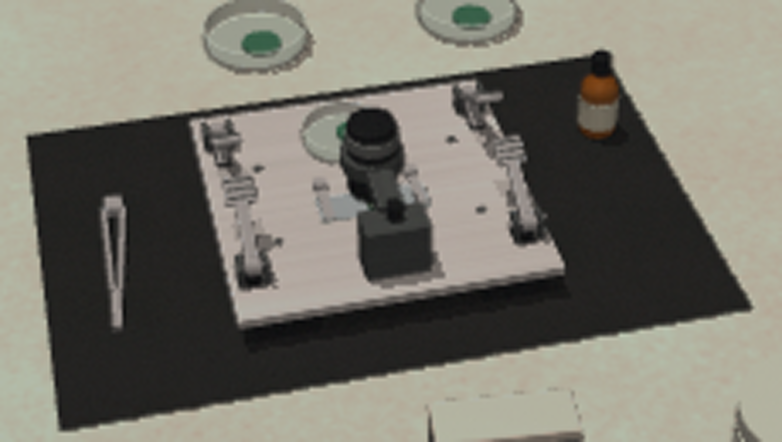

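View pics/top0_m.png

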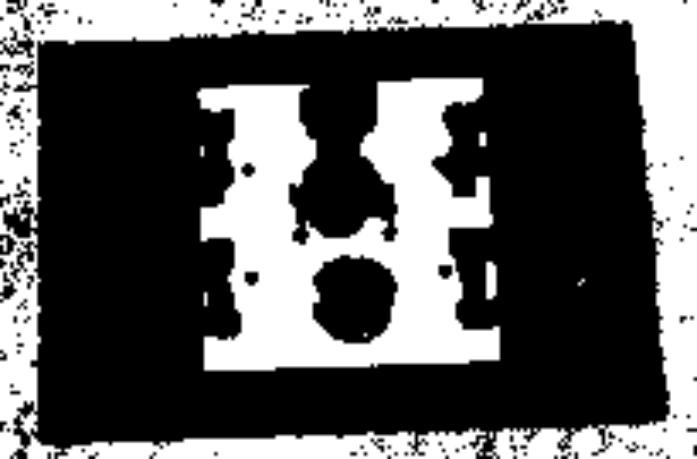

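```bash
cat >> h.py <<'E'
def platefit(n,z=0.027):
    img,K,T=load(n)
    m=np.zeros(img.shape[:2],np.uint8); m[148:256,283:394]=(img[148:256,283:394].min(2)>85)*255
    cs,_=cv2.findContours(m,cv2.RETR_EXTERNAL,cv2.CHAIN_APPROX_NONE)
    k=max(cs,key=cv2.contourArea); h=cv2.convexHull(k)[:,0,:]
    w=onz(K,T,h,z)[:,:2]
    return h,cv2.minAreaRect((w*1000).astype(np.float32)),m
def corners(c,yaw):
    c=np.array(c); r=np.array([[np.cos(yaw),-np.sin(yaw)],[np.sin(yaw),np.cos(yaw)]])
    P={'a':(-98,96),'b':(-98,-96),'c':(98,-96),'d':(98,96)}
    t=73-52*np.cos(.6)
    P.update({'tab_a':(-t-0,92),'tab_b':(-t,-92),'tab_c':(t,-92),'tab_d':(t,92)})
    P['scope']=(15,0)
    return {k:c+r@np.array(v)/1000 for k,v in P.items()}
E
python3 - <<'E'
from h import *
h,r,m=platefit("top0"); print(r, h[:,0].min(),h[:,0].max(),h[:,1].min(),h[:,1].max())
ang=np.deg2rad(((r[2]+45)%90)-45); print("yaw",ang)
C=corners(np.array(r[0])/1000,ang)
img,K,T=load("top0"); img=img[:,:,::-1].copy()
img2,K2,T2=load("scene0"); img2=img2[:,:,::-1].copy()
a=cv2.resize(img[135:270,235:440],None,fx=3.4,fy=3.4,interpolation=cv2.INTER_CUBIC)
b=cv2.resize(img2[170:300,185:415],None,fx=3.4,fy=3.4,interpolation=cv2.INTER_CUBIC)
for k,p in C.items():
    z=.027+ (0 if len(k)==1 else .07 if k=='scope' else .042)
    print(k,np.round(p,4))
    q=proj(K,T,[*p,z])[0]; q2=proj(K2,T2,[*p,z])[0]
    cv2.circle(a,tuple(int(v) for v in (q-[235,135])*3.4),3,(0,0,255),-1)
    cv2.circle(b,tuple(int(v) for v in (q2-[185,170])*3.4),3,(0,0,255),-1)
cv2.imwrite("pics/a1.png",a); cv2.imwrite("pics/b1.png",b)
s=R.from_rotvec([-6.130e-01,-3.081e+00,3.000e-03]).as_matrix(); print(s)
E
```

```text
((562.2452392578125, -30.261337280273438), (217.62364196777344, 216.71600341796875), 1.458104133605957) 292 382 157 244
yaw 0.02544871796836325
a [0.4618 0.0632]
b [ 0.4667 -0.1287]
c [ 0.6627 -0.1237]
d [0.6578 0.0682]
tab_a [0.5298 0.0609]
tab_b [ 0.5345 -0.123 ]
tab_c [ 0.5947 -0.1215]
tab_d [0.59   0.0625]
scope [ 0.5772 -0.0299]
[[-9.23843497e-01  3.82769994e-01 -5.70236576e-04]
 [ 3.82770379e-01  9.23841693e-01 -1.83396282e-03]
 [-1.75177614e-04 -1.91256429e-03 -9.99998156e-01]]
```

View pics/a1.png

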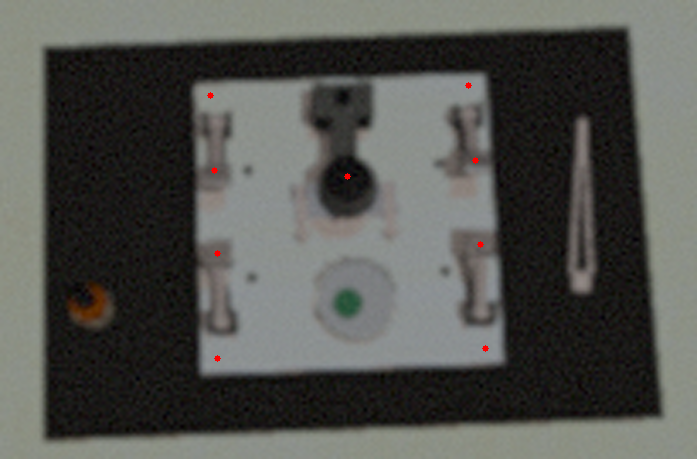

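View pics/b1.png

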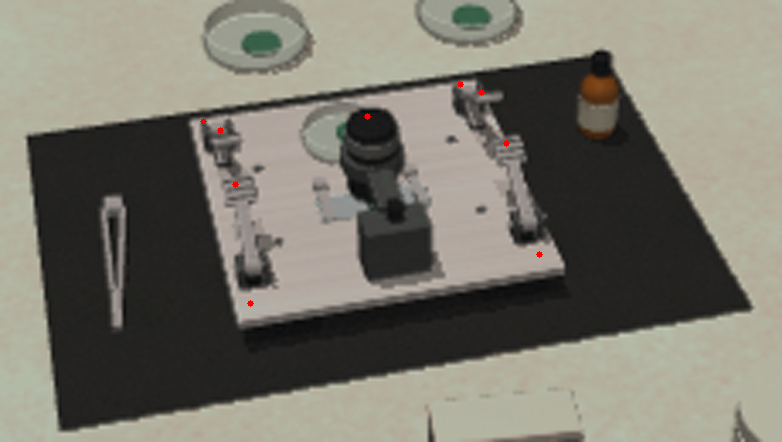

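In the crops, the projected corner and scope points land on the right features. The fitted plate size of 217.6 x 216.7 mm matches the 216 mm given. Now I shut the fingers and turn the jaws to line up with plate y.

```bash
python3 -m handwheel '[{"fingers":1,"twist":-0.14},{"fingers":1,"twist":-0.14},{"fingers":1,"twist":-0.14},{"fingers":1,"y":-40},{"fingers":1,"y":-40},{"fingers":1,"y":-40},{"fingers":1,"y":-40},{"fingers":1}]' 15
cat >> h.py <<'E'
C0=np.array([0.56225,-0.03026]); YAW=0.0254
def rel(xy,z,s=None):
    from station import arm
    s=s or arm.observe(); Rm=R.from_rotvec(s["ee_rot"]).as_matrix()
    d=np.r_[xy,z]-s["tcp_pos"]
    print("tcp",np.round(s["tcp_pos"],4),"yaw of y",round(float(np.degrees(np.arctan2(Rm[1,1],Rm[0,1]))),2),"tilt z",np.round(Rm[:,2],3),"F",np.round(s["ft_force"],2),"w",round(float(s["gripper_width"]),3),"t",s["clock"])
    print("tool mm to go",np.round(Rm.T@d*1000,1)); return Rm.T@d
E
python3 - <<'E'
from h import *
rel([.4618,.0632],.08)
E
```

```text
tcp [0.2582 0.6231 0.2218] yaw of y 67.5 tilt z [-0.001 -0.002 -1.   ] F [0.06 0.37 0.23] w 0.999 t 0.1
tool mm to go [-402.4 -439.1  142.5]$[0]: bad value
```

```bash
python3 -m handwheel '[{"fingers":1,"x":0,"y":0,"z":0,"twist":-0.14},{"fingers":1,"x":0,"y":0,"z":0,"twist":-0.14},{"fingers":1,"x":0,"y":0,"z":0,"twist":-0.14}]' 15
python3 - <<'E'
from h import *
rel([.4618,.0632],.08)
E
```

```text
clock: 0.4
tcp_pos: [0.2582, 0.6233, 0.2221]
ee_rot: [0.052, -3.141, 0.002]
ft_force: [-0.3, -0.5, -0.2]
gripper_width: 0.762
tcp [0.2582 0.6233 0.2221] yaw of y 91.89 tilt z [-0.    -0.001 -1.   ] F [-0.28 -0.54 -0.18] w 0.762 t 0.4
tool mm to go [-185.  -566.3  142.6]
```

```bash
python3 -m handwheel '[{"fingers":1,"x":-15,"y":-46,"z":0,"twist":0},{"fingers":1,"x":-15,"y":-46,"z":0,"twist":0},{"fingers":1,"x":-15,"y":-46,"z":0,"twist":0},{"fingers":1,"x":-15,"y":-46,"z":0,"twist":0},{"fingers":1,"x":-15,"y":-46,"z":0,"twist":0},{"fingers":1,"x":-15,"y":-46,"z":0,"twist":0},{"fingers":1,"x":-15,"y":-46,"z":0,"twist":0},{"fingers":1,"x":-15,"y":-46,"z":0,"twist":0}]'
python3 - <<'E'
from h import *
rel([.4618,.0632],.08)
E
```

```text
clock: 1.2
tcp_pos: [0.3885, 0.2569, 0.2225]
ee_rot: [0.043, -3.141, 0.0]
ft_force: [0.4, 0.0, 0.0]
gripper_width: 0.032
tcp [0.3885 0.2569 0.2225] yaw of y 91.56 tilt z [-0. -0. -1.] F [0.39 0.03 0.01] w 0.032 t 1.2
tool mm to go [ -68.1 -195.6  142.5]
```

```bash
python3 -m handwheel '[{"fingers":1,"x":-14,"y":-39,"z":0,"twist":0},{"fingers":1,"x":-14,"y":-39,"z":0,"twist":0},{"fingers":1,"x":-14,"y":-39,"z":10,"twist":0},{"fingers":1,"x":-13,"y":-39,"z":30,"twist":0},{"fingers":1,"x":-13,"y":-39,"z":30,"twist":0},{"fingers":1,"x":0,"y":0,"z":30,"twist":0},{"fingers":1,"x":0,"y":0,"z":20,"twist":0},{"fingers":1,"x":0,"y":0,"z":0,"twist":0}]'
python3 - <<'E'
from h import *
import cv2
from station import arm
rel([.4618,.0632],.027)
for n in("scene","top"):
    f=arm.grab_frame(n); np.savez(f"pics/{n}1.npz",**f)
    c=f["img"][100:330,140:460] if n=="scene" else f["img"][110:310,220:460]
    cv2.imwrite(f"pics/{n}1.png",cv2.resize(c[:,:,::-1],None,fx=2.4,fy=2.4,interpolation=cv2.INTER_CUBIC))
E
```

```text
clock: 2.0
tcp_pos: [0.459, 0.0664, 0.1014]
ee_rot: [0.042, -3.136, 0.003]
ft_force: [-1.5, 0.9, 0.2]
gripper_width: 0.006
tcp [0.459  0.0664 0.1014] yaw of y 91.52 tilt z [-0.005 -0.002 -1.   ] F [-1.49  0.91  0.18] w 0.006 t 2.0
tool mm to go [-3.1 -3.1 74.3]
```

View pics/scene1.png

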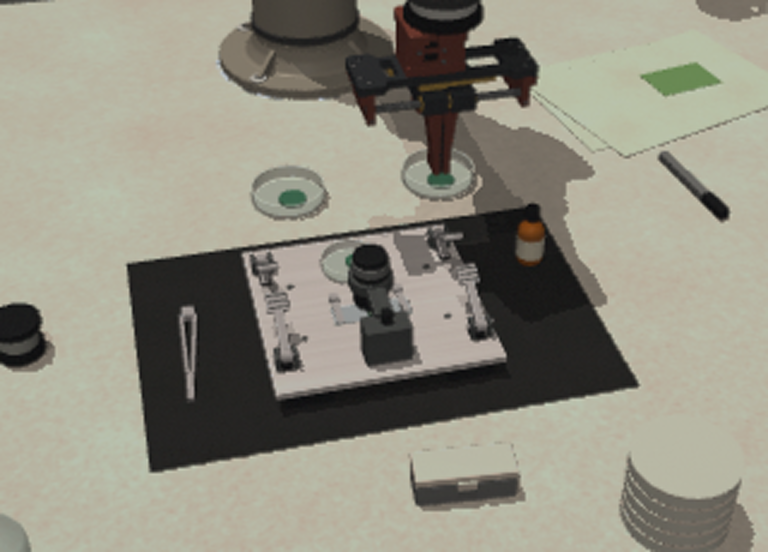

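View pics/top1.png

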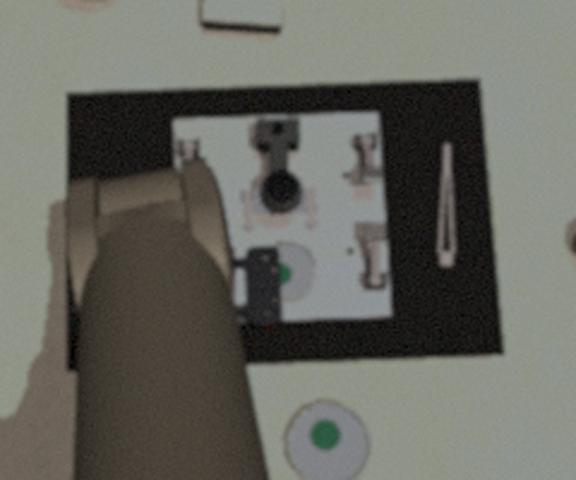

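The scene view shows the shut fingers, tip at about (440,170) in the crop, hanging above near-left corner a. In the top view the arm hides that corner. Now I lower most of the way and let the arm settle.

```bash
python3 -m handwheel '[{"fingers":1,"x":0,"y":0,"z":25,"twist":0},{"fingers":1,"x":0,"y":0,"z":20,"twist":0},{"fingers":1,"x":0,"y":0,"z":10,"twist":0},{"fingers":1,"x":0,"y":0,"z":0,"twist":0},{"fingers":1,"x":0,"y":0,"z":0,"twist":0}]'
python3 - <<'E'
from h import *
rel([.4618,.0632],.027)
E
```

```text
clock: 2.6
tcp_pos: [0.4618, 0.0675, 0.0496]
ee_rot: [-0.043, 3.14, 0.001]
ft_force: [0.7, 0.3, 0.4]
gripper_width: 0.006
tcp [0.4618 0.0675 0.0496] yaw of y 91.57 tilt z [ 0.001  0.    -1.   ] F [0.74 0.25 0.43] w 0.006 t 2.6
tool mm to go [ 0.2 -4.3 22.6]
```

```bash
python3 -m handwheel '[{"fingers":1,"x":0,"y":-4,"z":8,"twist":0},{"fingers":1,"x":0,"y":0,"z":8,"twist":0},{"fingers":1,"x":0,"y":0,"z":3,"twist":0},{"fingers":1,"x":0,"y":0,"z":0,"twist":0}]'
python3 -m handwheel '[{"fingers":1,"x":0,"y":0,"z":2,"twist":0},{"fingers":1,"x":0,"y":0,"z":0,"twist":0}]'
python3 -m handwheel '[{"fingers":1,"x":0,"y":0,"z":2,"twist":0},{"fingers":1,"x":0,"y":0,"z":0,"twist":0}]'
```

```text
clock: 3.0
tcp_pos: [0.4608, 0.0631, 0.0292]
ee_rot: [0.043, -3.14, 0.0]
ft_force: [-0.4, 0.4, 0.0]
gripper_width: 0.002
clock: 3.2
tcp_pos: [0.4612, 0.0633, 0.0276]
ee_rot: [0.043, -3.141, -0.0]
ft_force: [0.4, -0.4, 0.4]
gripper_width: 0.004
clock: 3.4
tcp_pos: [0.4613, 0.0634, 0.0258]
ee_rot: [-0.043, 3.141, 0.0]
ft_force: [-1.0, -0.0, 4.2]
gripper_width: 0.008
```

```bash
python3 -m handwheel '[{"fingers":1,"x":0,"y":0,"z":1,"twist":0},{"fingers":1,"x":0,"y":0,"z":0,"twist":0}]'
python3 -m handwheel '[{"fingers":1,"x":0,"y":0,"z":1,"twist":0},{"fingers":1,"x":0,"y":0,"z":0,"twist":0}]'
```

```text
clock: 3.6
tcp_pos: [0.4613, 0.0634, 0.0248]
ee_rot: [-0.043, 3.141, 0.0]
ft_force: [-1.1, -0.1, 4.8]
gripper_width: 0.006
clock: 3.8
tcp_pos: [0.4612, 0.0635, 0.0237]
ee_rot: [-0.043, 3.141, 0.0]
ft_force: [-1.8, 1.0, 4.1]
gripper_width: 0.005
```

The force holds near 4.5 N while the tip keeps sinking, so corner a seems to give. I press on to confirm.

```bash
python3 -m handwheel '[{"fingers":1,"x":0,"y":0,"z":1,"twist":0},{"fingers":1,"x":0,"y":0,"z":0,"twist":0}]'
python3 -m handwheel '[{"fingers":1,"x":0,"y":0,"z":1,"twist":0},{"fingers":1,"x":0,"y":0,"z":0,"twist":0}]'
python3 -m handwheel '[{"fingers":1,"x":0,"y":0,"z":1,"twist":0},{"fingers":1,"x":0,"y":0,"z":0,"twist":0}]'
python3 - <<'E'
from h import *
import cv2
from station import arm
f=arm.grab_frame("scene"); np.savez("pics/scene2.npz",**f)
c=f["img"][150:300,200:420]
cv2.imwrite(f"pics/scene2.png",cv2.resize(c[:,:,::-1],None,fx=3.4,fy=3.4,interpolation=cv2.INTER_CUBIC))
E
```

```text
clock: 4.0
tcp_pos: [0.4612, 0.0635, 0.0227]
ee_rot: [0.043, -3.141, -0.0]
ft_force: [-1.7, 0.8, 5.2]
gripper_width: 0.005
clock: 4.2
tcp_pos: [0.4612, 0.0635, 0.0223]
ee_rot: [0.043, -3.141, -0.001]
ft_force: [-3.0, -0.2, 15.4]
gripper_width: 0.009
clock: 4.4
tcp_pos: [0.4613, 0.0635, 0.0221]
ee_rot: [0.042, -3.141, -0.001]
ft_force: [-7.0, 1.1, 28.3]
gripper_width: 0.006
```

View pics/scene2.png

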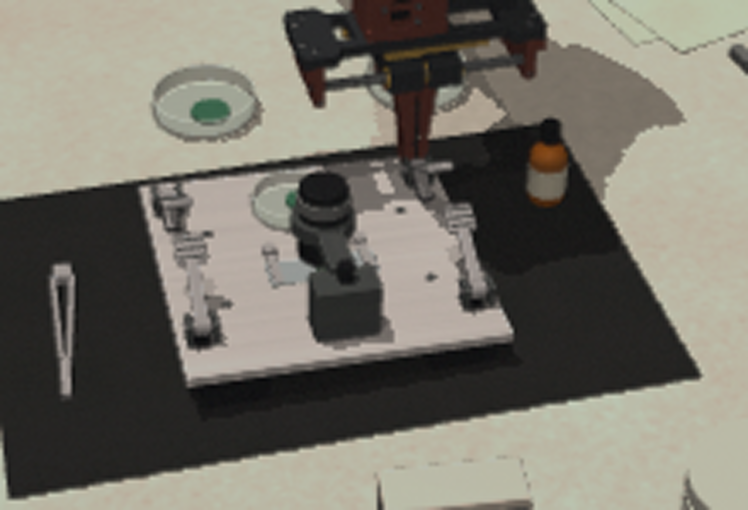

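In this view the fingers rest on corner a at about (412,160) in the crop and all the levers are still up. Corner a sank 5 mm, from z 27.3 to 22.3 mm, at 4–5 N and then met a hard stop, so it is the rocking corner. I lift off.

```bash
python3 -m handwheel '[{"fingers":1,"x":0,"y":0,"z":-4,"twist":0},{"fingers":1,"x":0,"y":0,"z":-6,"twist":0},{"fingers":1,"x":0,"y":0,"z":-20,"twist":0},{"fingers":1,"x":0,"y":0,"z":-30,"twist":0},{"fingers":1,"x":0,"y":0,"z":-20,"twist":0},{"fingers":1,"x":0,"y":0,"z":0,"twist":0},{"fingers":1,"x":0,"y":0,"z":0,"twist":0}]'
python3 - <<'E'
from h import *
rel([.5289,.0609],.075)
E
```

```text
clock: 5.15
tcp_pos: [0.4613, 0.0632, 0.1006]
ee_rot: [-0.043, 3.141, 0.0]
ft_force: [0.3, -0.2, 0.1]
gripper_width: 0.008
tcp [0.4613 0.0632 0.1006] yaw of y 91.56 tilt z [ 0.001  0.    -1.   ] F [ 0.31 -0.22  0.1 ] w 0.008 t 5.15
tool mm to go [-67.5  -4.2  25.6]
```

```bash
python3 -m handwheel '[{"fingers":1,"x":-30,"y":-2,"z":0,"twist":0},{"fingers":1,"x":-30,"y":-2,"z":0,"twist":0},{"fingers":1,"x":-7,"y":0,"z":0,"twist":0},{"fingers":1,"x":0,"y":0,"z":10,"twist":0},{"fingers":1,"x":0,"y":0,"z":10,"twist":0},{"fingers":1,"x":0,"y":0,"z":0,"twist":0},{"fingers":1,"x":0,"y":0,"z":0,"twist":0}]'
python3 - <<'E'
from h import *
rel([.5289,.0609],.039)
from station import arm
f=arm.grab_frame("scene"); np.savez("pics/scene3.npz",**f)
c=f["img"][150:300,200:420]
cv2.imwrite(f"pics/scene3.png",cv2.resize(c[:,:,::-1],None,fx=3.4,fy=3.4,interpolation=cv2.INTER_CUBIC))
E
```

```text
clock: 5.85
tcp_pos: [0.5268, 0.061, 0.0799]
ee_rot: [0.043, -3.139, 0.001]
ft_force: [0.5, 0.0, -0.6]
gripper_width: 0.008
tcp [0.5268 0.061  0.0799] yaw of y 91.57 tilt z [-0.002 -0.    -1.   ] F [ 0.48  0.01 -0.57] w 0.008 t 5.85
tool mm to go [-2.2 -0.1 40.9]
```

View pics/scene3.png

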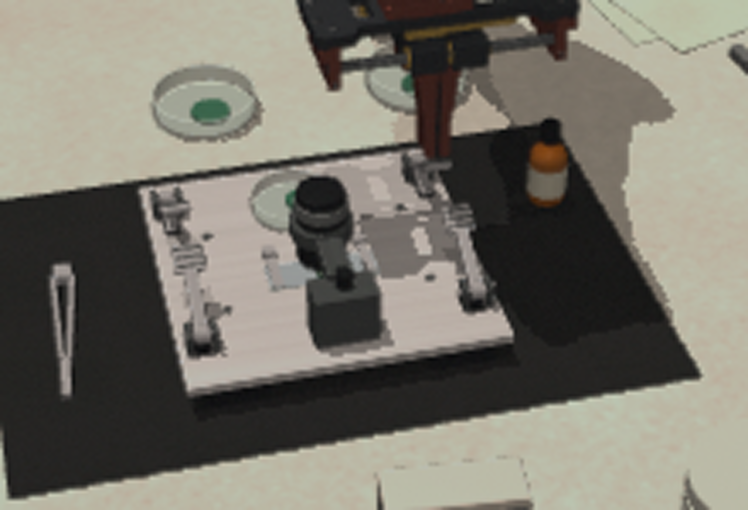

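The fingers are above the raised tab_a, at about (435,160) in the crop, and the plate is back level. I press down in short steps.

```bash
python3 -m handwheel '[{"fingers":1,"x":-2,"y":0,"z":4,"twist":0},{"fingers":1,"x":0,"y":0,"z":4,"twist":0},{"fingers":1,"x":0,"y":0,"z":4,"twist":0},{"fingers":1,"x":0,"y":0,"z":0,"twist":0}]'
python3 -m handwheel '[{"fingers":1,"x":0,"y":0,"z":3,"twist":0},{"fingers":1,"x":0,"y":0,"z":3,"twist":0},{"fingers":1,"x":0,"y":0,"z":0,"twist":0}]'
```

```text
clock: 6.3
tcp_pos: [0.5302, 0.0612, 0.0684]
ee_rot: [0.043, -3.141, -0.0]
ft_force: [-0.8, 0.3, 0.4]
gripper_width: 0.008
clock: 6.6
tcp_pos: [0.5296, 0.0611, 0.0621]
ee_rot: [0.043, -3.14, 0.0]
ft_force: [0.3, -0.2, 0.9]
gripper_width: 0.006
```

```bash
python3 -m handwheel '[{"fingers":1,"x":0,"y":0,"z":3,"twist":0},{"fingers":1,"x":0,"y":0,"z":2,"twist":0},{"fingers":1,"x":0,"y":0,"z":0,"twist":0}]'
```

```text
clock: 6.9
tcp_pos: [0.5301, 0.0611, 0.0574]
ee_rot: [0.043, -3.141, 0.0]
ft_force: [0.3, 0.1, 1.0]
gripper_width: 0.003
```

```bash
python3 - <<'E'
from h import *
rel([.5289,.0609],.039)
from station import arm
f=arm.grab_frame("scene"); np.savez("pics/scene4.npz",**f)
c=f["img"][175:265,270:400]
cv2.imwrite(f"pics/scene4.png",cv2.resize(c[:,:,::-1],None,fx=6,fy=6,interpolation=cv2.INTER_CUBIC))
E
```

```text
tcp [0.5301 0.0611 0.0574] yaw of y 91.56 tilt z [-0.001 -0.    -1.   ] F [0.32 0.08 0.96] w 0.003 t 6.9
tool mm to go [ 1.2 -0.2 18.4]
```

View pics/scene4.png

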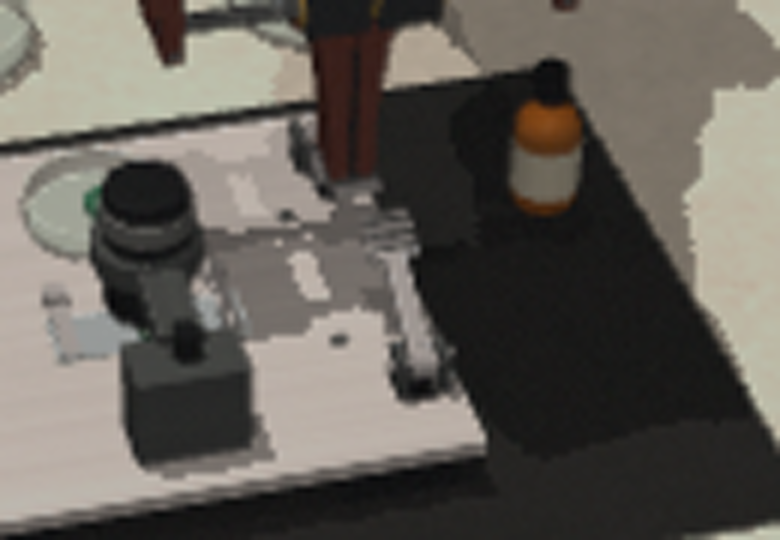

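The fingertips rest on tab_a at about (350,180) in the crop and the lever is going down at low force. I carry on.

```bash
python3 -m handwheel '[{"fingers":1,"x":0,"y":0,"z":3,"twist":0},{"fingers":1,"x":0,"y":0,"z":2,"twist":0},{"fingers":1,"x":0,"y":0,"z":0,"twist":0}]'
python3 -m handwheel '[{"fingers":1,"x":0,"y":0,"z":3,"twist":0},{"fingers":1,"x":0,"y":0,"z":0,"twist":0}]'
python3 -m handwheel '[{"fingers":1,"x":0,"y":0,"z":2,"twist":0},{"fingers":1,"x":0,"y":0,"z":0,"twist":0}]'
```

```text
clock: 7.25
tcp_pos: [0.5302, 0.0612, 0.0524]
ee_rot: [0.043, -3.141, 0.0]
ft_force: [1.2, -0.5, 0.6]
gripper_width: 0.006
clock: 7.45
tcp_pos: [0.5302, 0.0612, 0.0494]
ee_rot: [0.043, -3.141, 0.0]
ft_force: [0.5, -0.0, 0.5]
gripper_width: 0.003
clock: 7.65
tcp_pos: [0.5302, 0.0612, 0.0475]
ee_rot: [0.043, -3.141, 0.0]
ft_force: [1.3, -0.2, -0.0]
gripper_width: 0.004
```

```bash
python3 - <<'E'
from h import *
from station import arm
f=arm.grab_frame("scene"); np.savez("pics/scene5.npz",**f)
c=f["img"][175:265,270:400]
cv2.imwrite(f"pics/scene5.png",cv2.resize(c[:,:,::-1],None,fx=6,fy=6,interpolation=cv2.INTER_CUBIC))
f=arm.grab_frame("top"); np.savez("pics/top5.npz",**f)
c=f["img"][140:260,230:400]
cv2.imwrite(f"pics/top5.png",cv2.resize(c[:,:,::-1],None,fx=4,fy=4,interpolation=cv2.INTER_CUBIC))
E
```

```text
(no output)
```

View pics/scene5.png

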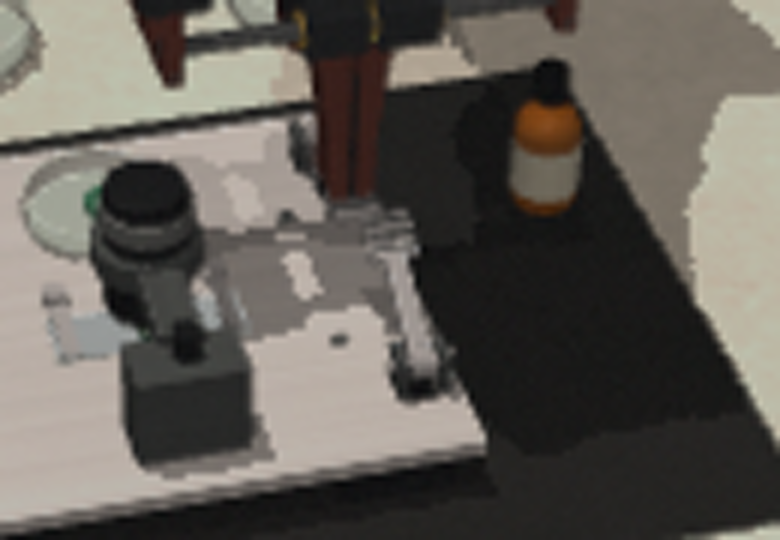

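View pics/top5.png

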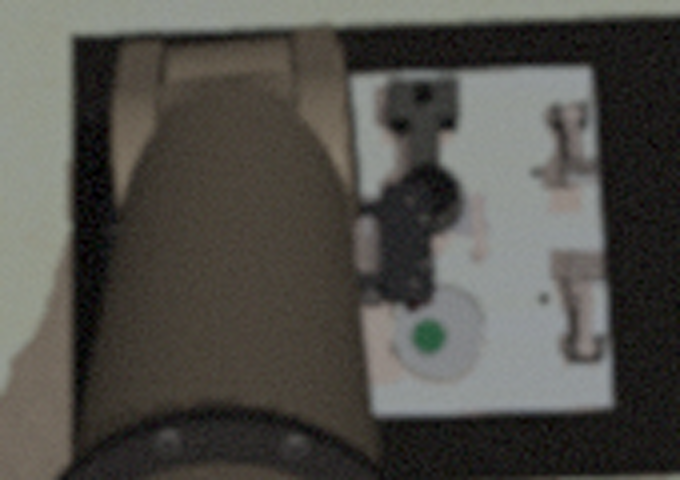

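The scene crop shows tab_a at about (360,210), just under the fingertips, following them down. The top crop shows the gripper frame beside and partly over the scope, about 30 mm above it. I press on until it is stiff.

```bash
python3 -m handwheel '[{"fingers":1,"x":0,"y":0,"z":2,"twist":0},{"fingers":1,"x":0,"y":0,"z":0,"twist":0}]'
python3 -m handwheel '[{"fingers":1,"x":0,"y":0,"z":2,"twist":0},{"fingers":1,"x":0,"y":0,"z":0,"twist":0}]'
python3 -m handwheel '[{"fingers":1,"x":0,"y":0,"z":1,"twist":0},{"fingers":1,"x":0,"y":0,"z":0,"twist":0}]'
```

```text
clock: 7.95
tcp_pos: [0.5302, 0.0612, 0.0455]
ee_rot: [0.043, -3.141, 0.0]
ft_force: [-0.2, 0.3, 1.1]
gripper_width: 0.003
clock: 8.15
tcp_pos: [0.5304, 0.0612, 0.0436]
ee_rot: [-0.043, 3.141, 0.0]
ft_force: [0.8, 0.5, 1.1]
gripper_width: 0.005
clock: 8.35
tcp_pos: [0.5306, 0.0612, 0.0428]
ee_rot: [-0.043, 3.141, 0.0]
ft_force: [1.0, 0.5, 3.7]
gripper_width: -0.004
```

```bash
python3 -m handwheel '[{"fingers":1,"x":0,"y":0,"z":1,"twist":0},{"fingers":1,"x":0,"y":0,"z":0,"twist":0}]'
python3 -m handwheel '[{"fingers":1,"x":0,"y":0,"z":1,"twist":0},{"fingers":1,"x":0,"y":0,"z":0,"twist":0}]'
```

```text
clock: 8.55
tcp_pos: [0.531, 0.0612, 0.0423]
ee_rot: [-0.042, 3.14, 0.0]
ft_force: [0.3, -0.4, 7.9]
gripper_width: 0.003
clock: 8.75
tcp_pos: [0.531, 0.0612, 0.0421]
ee_rot: [-0.042, 3.14, 0.001]
ft_force: [-2.6, -0.7, 16.4]
gripper_width: 0.001
```

It is stiff at z = 42 mm, which is exactly the flat tab height (27 + 15 mm), with 16 N. I lift off and go back over corner a.

```bash
python3 -m handwheel '[{"fingers":1,"x":0,"y":0,"z":-4,"twist":0},{"fingers":1,"x":0,"y":0,"z":-10,"twist":0},{"fingers":1,"x":0,"y":0,"z":-25,"twist":0},{"fingers":1,"x":0,"y":0,"z":-20,"twist":0},{"fingers":1,"x":35,"y":2,"z":0,"twist":0},{"fingers":1,"x":35,"y":2,"z":0,"twist":0},{"fingers":1,"x":0,"y":0,"z":0,"twist":0},{"fingers":1,"x":0,"y":0,"z":0,"twist":0}]'
python3 - <<'E'
from h import *
rel([.4618,.0632],.027)
from station import arm
f=arm.grab_frame("scene"); np.savez("pics/scene6.npz",**f)
c=f["img"][170:290,230:400]
cv2.imwrite(f"pics/scene6.png",cv2.resize(c[:,:,::-1],None,fx=4.5,fy=4.5,interpolation=cv2.INTER_CUBIC))
E
```

```text
clock: 9.55
tcp_pos: [0.4598, 0.0634, 0.1]
ee_rot: [0.044, -3.141, -0.0]
ft_force: [0.3, -0.0, -0.5]
gripper_width: 0.011
tcp [0.4598 0.0634 0.1   ] yaw of y 91.59 tilt z [-0.  0. -1.] F [ 0.29 -0.02 -0.54] w 0.011 t 9.55
tool mm to go [-2.  -0.3 73. ]
```

View pics/scene6.png

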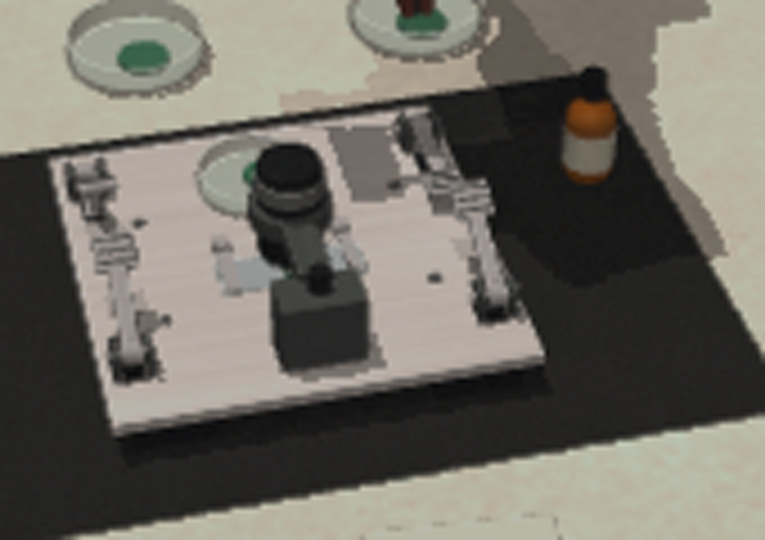

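Lever a now lies flat: its tab is at about (455,190) in the crop and no longer stands up at the near left. The other three levers are up, the plate looks level and the dish is in place. Now the check press on corner a.

```bash
python3 -m handwheel '[{"fingers":1,"x":-2,"y":0,"z":25,"twist":0},{"fingers":1,"x":0,"y":0,"z":25,"twist":0},{"fingers":1,"x":0,"y":0,"z":15,"twist":0},{"fingers":1,"x":0,"y":0,"z":5,"twist":0},{"fingers":1,"x":0,"y":0,"z":0,"twist":0},{"fingers":1,"x":0,"y":0,"z":0,"twist":0}]'
python3 -m handwheel '[{"fingers":1,"x":0,"y":0,"z":2,"twist":0},{"fingers":1,"x":0,"y":0,"z":0,"twist":0}]'
```

```text
clock: 10.2
tcp_pos: [0.4631, 0.0634, 0.0302]
ee_rot: [-0.042, 3.14, 0.0]
ft_force: [-0.5, -0.8, -0.7]
gripper_width: 0.008
clock: 10.4
tcp_pos: [0.4627, 0.0635, 0.0282]
ee_rot: [-0.043, 3.14, 0.001]
ft_force: [0.3, -0.1, 0.9]
gripper_width: 0.005
```

```bash
python3 -m handwheel '[{"fingers":1,"x":0,"y":0,"z":1,"twist":0},{"fingers":1,"x":0,"y":0,"z":0,"twist":0}]'
```

```text
clock: 10.6
tcp_pos: [0.4626, 0.0634, 0.0274]
ee_rot: [-0.043, 3.141, 0.001]
ft_force: [-1.1, -0.8, 6.8]
gripper_width: 0.009
```

```bash
python3 -m handwheel '[{"fingers":1,"x":0,"y":0,"z":1,"twist":0},{"fingers":1,"x":0,"y":0,"z":0,"twist":0},{"fingers":1,"x":0,"y":0,"z":0,"twist":0}]'
```

```text
clock: 10.9
tcp_pos: [0.4627, 0.0635, 0.027]
ee_rot: [-0.042, 3.14, 0.001]
ft_force: [-3.9, 0.2, 17.2]
gripper_width: 0.007
```

The corner stands firm: 17 N with less than 1 mm of give, where before it sank 5 mm at 4–5 N. I lift off and move clear for a last look.

```bash
python3 -m handwheel '[{"fingers":1,"x":0,"y":0,"z":-4,"twist":0},{"fingers":1,"x":0,"y":0,"z":-10,"twist":0},{"fingers":1,"x":0,"y":0,"z":-30,"twist":0},{"fingers":1,"x":0,"y":0,"z":-40,"twist":0},{"fingers":1,"x":0,"y":0,"z":-40,"twist":0},{"fingers":1,"x":5,"y":45,"z":-20,"twist":0},{"fingers":1,"x":5,"y":45,"z":0,"twist":0},{"fingers":1,"x":5,"y":45,"z":0,"twist":0}]'
python3 -m handwheel '[{"fingers":1,"x":5,"y":45,"z":0,"twist":0},{"fingers":1,"x":5,"y":45,"z":0,"twist":0},{"fingers":1,"x":5,"y":40,"z":0,"twist":0},{"fingers":1,"x":0,"y":0,"z":0,"twist":0},{"fingers":1,"x":0,"y":0,"z":0,"twist":0}]'
python3 - <<'E'
from h import *
from station import arm
f=arm.grab_frame("scene"); np.savez("pics/scene7.npz",**f)
c=f["img"][170:290,230:400]
cv2.imwrite(f"pics/scene7.png",cv2.resize(c[:,:,::-1],None,fx=4.5,fy=4.5,interpolation=cv2.INTER_CUBIC))
f=arm.grab_frame("top"); np.savez("pics/top7.npz",**f)
c=f["img"][140:260,230:440]
cv2.imwrite(f"pics/top7.png",cv2.resize(c[:,:,::-1],None,fx=3.7,fy=3.7,interpolation=cv2.INTER_CUBIC))
h,r,m=platefit("top7"); print(r)
E
```

```text
clock: 11.7
tcp_pos: [0.4438, 0.1994, 0.1715]
ee_rot: [-0.041, 3.139, 0.003]
ft_force: [0.6, -0.2, -0.6]
gripper_width: 0.002
clock: 12.2
tcp_pos: [0.4245, 0.3279, 0.1699]
ee_rot: [0.046, -3.141, 0.001]
ft_force: [-0.1, -0.5, 0.4]
gripper_width: 0.002
((562.7243041992188, -30.14960479736328), (218.1624755859375, 217.51336669921875), 1.1648414134979248)
```

View pics/scene7.png

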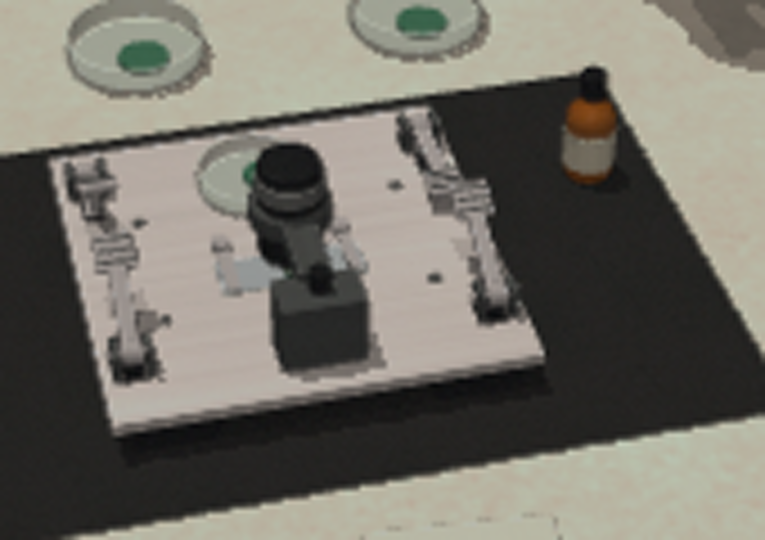

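View pics/top7.png

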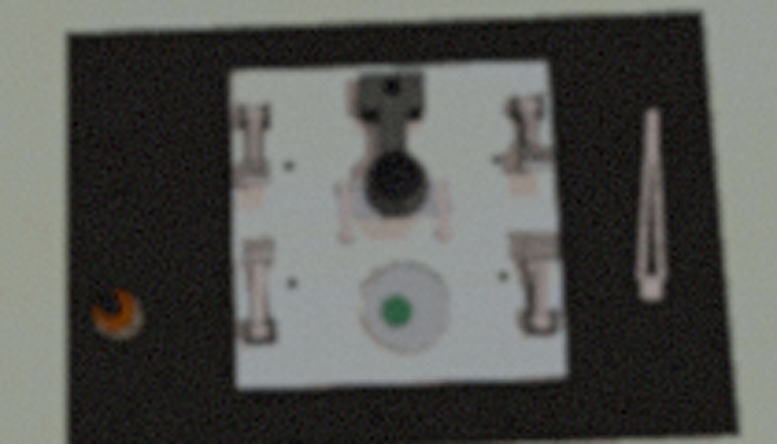

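Both views are clear. Lever a is flat (scene crop about (440,165), top crop (258,290)) and the other three are up. The dish is at (400,308) in the top crop, and the plate has moved less than 1 mm. I hand in the job.

```bash
python3 -c "
from station import arm
print(arm.job_done())"
```

```text
the job is handed in; nothing more can be done
None
```

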